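Count black capacitors into the tray's trough and shut its cover

ROBOT

A 7-joint arm with a two-finger parallel gripper is mounted at the origin on a cart in front of the work surface, level with it; the furniture and walls round the work are solid. World frame = base frame: x ahead of the robot, y to its left, z up, the work surface at z = 0. Lengths are in m, angles in rad, forces in N, time in s.
With the tool pointing down it reaches from about 0.4 to 0.875 m from the base axis. Payload 19.3 kg.
Tool frame: the origin (TCP) lies midway between the tips of the shut fingers; the grasp point (between the pads) lies 19 mm behind it; z points along the fingers, y is the line along which they close (so a half turn about z gives the same grasp; the last joint's range is limited). The gripper opens to 85 mm and grips with 20 to 120 N. Pads are 22 mm wide; open, the fingers measure 114 mm over their backs; the gripper's body (76 mm by 85 mm) begins 54 mm behind the grasp point. The pads swing forward as they close: fully open they stand 13 mm farther back than shut.
Start: joints at [-1.37, 0.521, -0.036, 1.599, 0.021, 1.021, -0.113], TCP at [0.167, 0.602, 0.231] pointing down, gripper open.
Joint ranges: [-2.91, 2.91], [-0.3, 2.13], [-1.5, 1.42], [0.17, 2.43], [-1.26, 4.41], [0.16, 1.93], [-2.52, 2.52]. Speed limits (rad/s): [1.89, 1.89, 2.39, 2.39, 3.01, 3.01, 3.01].

INTERFACE

Orientations are given as [roll, pitch, yaw] about the fixed x, y, z axes, in that order (R = Rz(yaw) Ry(pitch) Rx(roll)).
In Python, from workcell import * gives the robot as it stands. The module is installed in compiled form; this text tells all that it offers.
- The arm moves only by the tool play_rows, never from a script. Its argument "deltas" is a list of rows, each a list of 7 numbers: the shift along the tool's x, y, z in units of 500 mm (1.0 is 500 mm), then the turn, a rotation vector about the tool's x, y, z in units of 120 degrees (1.0 is 120 degrees), then the closure, from 0 (fully open) to 1 (shut). A call has 1 to 10 rows; each row is the pose to reach, as a shift and turn from the pose commanded when the call began, along the tool's axes at that moment; what a row does not reach only later rows make up. A row lasts 1/10 s, in which the tool goes at most 50 mm and 8.59 degrees, less where a joint would pass 70% of its speed; a pose out of reach is approached as far as the arm can. A call with a number of a shift or a turn outside -1 to 1 is refused whole. A call with a gripper value outside its range is refused whole. The fingers move at their own pace and stop on an object; "newtons" is the grip in N (left out, the last holds). Time passes only in rows, so rows that repeat a pose let the fingers close. It gives the time, the measured TCP pose, the force, the opening and the grip force at its end, in the units of the state.
- observe(): the state, without advancing time (a new reading comes with each control period).
- grab_frame(name): name is "side" or "top" or "wrist"; returns the picture (420x560x3 uint8, red, green, blue); there is no depth.
- get_calibration(name): a dict with "fovy" (degrees; the focal length in pixels is half the picture's height over the tangent of half this angle, whatever the lens; pixels are square), "cx", "cy" (the principal point, pixels), "xyz" and "rotation" of the camera in the world. Camera axes: x right, y down, z forward; pixel columns grow to the right and rows downward; lengths in m; the calibration is good to about 2 mm. A picture is of the moment at which its call begins: read the wrist's pose just before it. get_calibration takes no time and is no camera call; for the wrist camera it gives the pose at the moment of the call.
- job_done(): hands the job in; it is judged then, once.
The state is a dict: "clock": time; "qpos": joint angles; "qd": joint speeds; "joint_efforts": joint torques, N m; "position": TCP position; "tool_rot": TCP orientation; "force": force on the tool from outside, world axes, zero at the start; "moment": the same for the moment, N m; "grip_width": finger opening in m; "finger_force": force on a finger pad.
Only numpy, scipy, OpenCV 4.12 (cv2) and the standard library are available. Lean on these libraries where they do the work, as an engineer would, in place of code of your own. Each camera call takes 0.05 s, during which the arm holds its last target. There are 200 camera calls.

TASK

Count out the three black capacitors: with the fingertips, slide them across the counting tray's plate and over its edge into the trough, never picking one up, and leave the two blue ones standing where they are. Then swing the trough's green cover fully shut over them, so that the leftovers can be poured back. Disturb nothing else on the desk.

Things in the scene. Friction and masses are not known exactly. Their poses are not given: they have to be found in the camera images.
- tray: light grey counting tray, fixed: 196 mm deep (its x), 270 mm wide (its y), on the desk. Origin: centre of its underside; x points from the near side to the trough side, z up. Flat plate: top at z = 36 mm, x = -94 to 46, y = -131 to 131 mm; a rim 4 mm thick stands 10 mm above it on the short sides and the near side (pour spout there at y = -100 mm), none towards the trough
- plate_edge (a point): middle of the plate's straight far edge, tray (46, 0, 36) mm: beyond it parts drop into the trough; axes as the tray
- trough_mid (a point): centre of the trough's floor, tray (70, 0, 8) mm, 28 mm below the plate; axes as the tray. The trough is 48 mm wide (tray x = 46 to 94) and 262 mm long (y = -131 to 131); outer and end walls 4 mm thick, tops at z = 38 to 40 mm
- cover (a joint): angle of the trough's green cover about its hinge on the tray's far edge, rad: 0 = shut, flat over the trough; grows as it swings up and away from the plate; pi/2 = upright; it starts standing open at 1.75 to 2.05, 2.1 is its stop. A friction hinge: the cover stays at any angle it is left at; 0.4 to 1 N at its free edge moves it
- cover_edge (a point): middle of the free edge of the trough's green cover, a flat panel 268 mm wide (along the tray's y), 3 mm thick and 55 mm from hinge axis to free edge; a thumb tab 50 mm wide projects 7 mm further at the middle
- cover_hinge (a point): middle of the cover's hinge axis, which runs along the tray's y at tray x = +98 mm, z = 40.5 mm; the axes of this point turn with the cover
- black_1_mid (a point): centre of one of the three black capacitors: an upright can, 22 mm diameter, 26 mm tall, 14 to 28 g, loose on the plate; its z axis is the can's axis
- black_2_mid (a point): centre of one of the three black capacitors: an upright can, 22 mm diameter, 26 mm tall, 14 to 28 g, loose on the plate; its z axis is the can's axis
- black_3_mid (a point): centre of one of the three black capacitors: an upright can, 22 mm diameter, 26 mm tall, 14 to 28 g, loose on the plate; its z axis is the can's axis
- blue_1_mid (a point): centre of one of the two blue capacitors: an upright can, 25 mm diameter, 30 mm tall, loose on the plate, to be left standing there; its z axis is the can's axis
- blue_2_mid (a point): centre of one of the two blue capacitors: an upright can, 25 mm diameter, 30 mm tall, loose on the plate, to be left standing there; its z axis is the can's axis
- solder_reel: reel of solder, 54 mm diameter, 42 mm tall, standing on the desk left of the tray; origin at the centre of its underside; not part of the job
- flux_bottle: small amber dropper bottle, 33 mm wide, 102 mm tall, standing on the desk left of the tray; origin at the centre of its underside; not part of the job
- meter: teal hand meter, 142 x 74 x 44 mm, lying on the desk right of the tray; origin at the centre of its underside; not part of the job

How it is judged:
By the outcome, as a careful person would: the job done as asked, in the order asked, and still so for the second after the job is handed in, with the robot touching nothing.
It also fails if it takes over 54 s, if anything falls off the work surface, if the arm or the gripper's body presses on something with over 40 N, if the wrist force passes 120 N, or if a joint passes its speed limit or range.

## Working session

There is one attempt and no reset: what is moved stays moved. The work goes in short steps, Python scripts to look and compute and a tool call to move; the robot and the scene stay as the last step left them, time stands still between calls to the robot, and variables do not carry over. Pictures are saved under pics/ and viewed, at most 10 in all, crops included, and the job is handed in when it is done.

Besides the shell and the picture viewer there is one more tool, called after "Call:" as a command line: name --pt "numbers of a row" for each row, then --argument value for the rest. play_rows: Moves the arm, as the interface text tells. Its arguments: {"type":"object","properties":{"deltas":{"type":"array"},"newtons":{"type":"number"}},"required":["deltas"]}

```bash
mkdir -p pics; python3 - <<'E'
from workcell import *
import cv2,numpy as np
for n in ("top","side"):
    c=get_calibration(n); print(n,c)
    im=grab_frame(n); cv2.imwrite(f"pics/{n}0.png",im[:,:,::-1])
s=observe(); print({k:np.round(s[k],3) for k in s})
E
```

```text
top {'fovy': 55.70625728607793, 'cx': 282.64879889405415, 'cy': 214.4557861572004, 'xyz': array([0.37008705, 0.10442358, 1.27084479]), 'rotation': array([-3.04084741e+00,  2.12831468e-03, -1.58646254e+00])}
side {'fovy': 53.91987067504856, 'cx': 272.11371492164056, 'cy': 212.43156610022336, 'xyz': array([0.51194016, 0.82578422, 0.69946453]), 'rotation': array([-2.28293074,  0.01447965, -3.13764934])}
{'clock': np.float64(0.1), 'qpos': array([-1.37 ,  0.522, -0.036,  1.6  ,  0.021,  1.021, -0.113]), 'qd': array([-0.   , -0.002, -0.   , -0.003, -0.   ,  0.001, -0.   ]), 'joint_efforts': array([ 4.0000e-03, -9.2848e+01,  1.9840e+00, -3.7054e+01,  1.8000e-02,
        5.0000e-03, -0.0000e+00]), 'position': array([0.167, 0.602, 0.231]), 'tool_rot': array([-3.141,  0.   ,  2.871]), 'force': array([-0.734,  0.877, -0.661]), 'moment': array([-0.009,  0.033,  0.017]), 'finger_force': np.float64(0.0), 'grip_width': np.float64(0.086)}
```

View pics/top0.png

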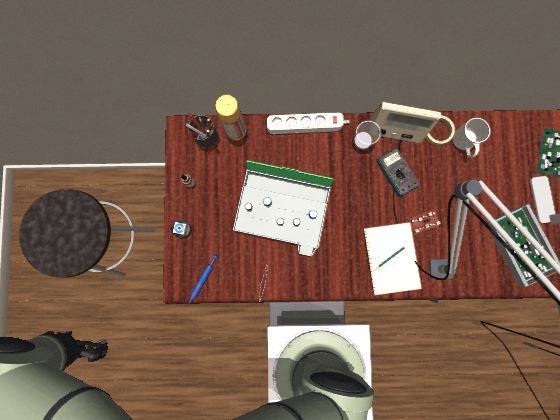

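View pics/side0.png

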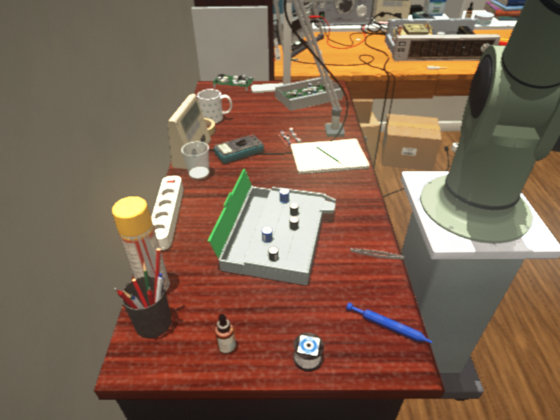

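```bash
cat > h.py <<'E'
import numpy as np,cv2
from scipy.spatial.transform import Rotation as R
def cam(c):
    Rm=c["rotation"]; Rm=np.array(Rm)
    if Rm.ndim==1: Rm=R.from_euler("xyz",Rm).as_matrix()
    return 210/np.tan(np.radians(c["fovy"])/2),Rm
def ray(c,uv,z):
    f,Rm=cam(c); uv=np.atleast_2d(uv).astype(float)
    d=np.c_[(uv[:,0]-c["cx"])/f,(uv[:,1]-c["cy"])/f,np.ones(len(uv))]@Rm.T
    o=np.array(c["xyz"]); return o+d*((z-o[2])/d[:,2])[:,None]
def proj(c,p):
    f,Rm=cam(c); q=(np.atleast_2d(p)-c["xyz"])@Rm
    return np.c_[c["cx"]+f*q[:,0]/q[:,2],c["cy"]+f*q[:,1]/q[:,2]]
E
python3 - <<'E'
import cv2
a=cv2.imread("pics/top0.png")[150:265,225:345]; b=cv2.imread("pics/side0.png")[165:290,205:345]
a=cv2.resize(a,(480,460),interpolation=2)
cv2.imwrite("pics/z1.png",a)
cv2.imwrite("pics/z2.png",cv2.resize(b,(700,625)[:2],interpolation=2)[:600])
E
```

```text
(no output)
```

View pics/z1.png

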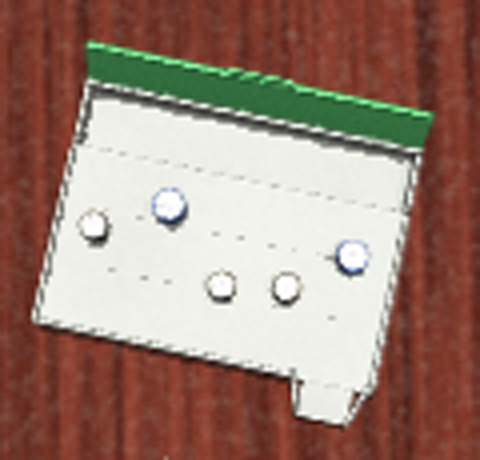

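View pics/z2.png

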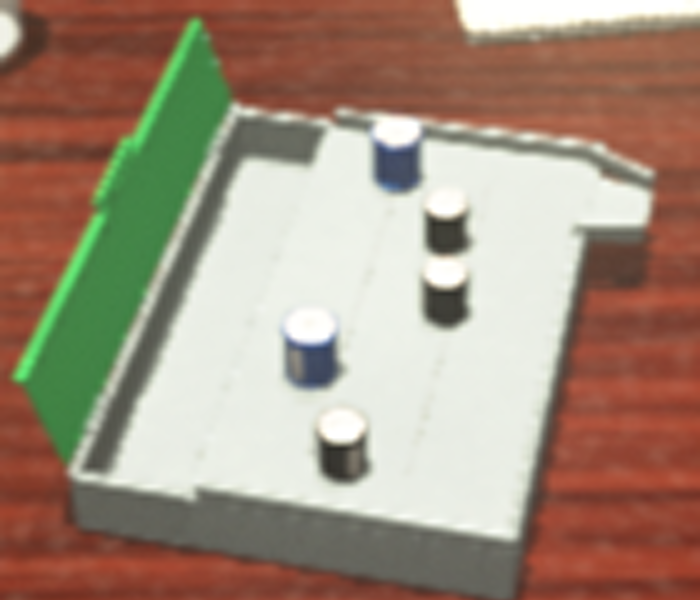

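The top crop (4×, offset 225,150) shows black tops at (95,227), (221,286), (286,288) and blue tops at (169,205), (352,257). The tray corners are at about (35,322), (88,85), (420,152). The cover is open, standing at the far side.

```bash
python3 - <<'E'
from workcell import *
from h import *
np.set_printoptions(precision=4,suppress=True)
t=get_calibration("top"); s=get_calibration("side")
C=lambda l:np.array(l)/4+[225,150]
S=lambda l:np.array(l)/5+[205,165]
im=cv2.cvtColor(cv2.imread("pics/top0.png")[150:265,225:345],cv2.COLOR_BGR2HSV)
bk=ray(t,C([(95,227),(221,286),(286,288)]),.062); bl=ray(t,C([(169,205),(352,257)]),.066)
print("black",bk,"\nblue",bl)
# side tops
print("side black",ray(s,S([(343,423),(445,273),(446,202)]),.062),"blue",ray(s,S([(311,327),(398,133)]),.066))
nl=ray(t,C([(35,322)]),.046)[0]; fl=ray(t,C([(88,85)]),.04)[0]; fr=ray(t,C([(420,152)]),.04)[0]
print(nl,fl,fr,np.linalg.norm(fl-fr),np.linalg.norm(nl-fl))
d=fl-fr; yaw1=np.arctan2(-d[0],d[1]); d=fl-nl; yaw2=np.arctan2(d[1],d[0]); print(np.degrees([yaw1,yaw2]))
yaw=yaw1; ex=np.array([np.cos(yaw),np.sin(yaw)]); ey=np.array([-ex[1],ex[0]])
# far-edge corners at tray (98?,±135); near left (-98,135)
cen=np.mean([fl[:2]-98*.001*ex-.135*ey, fr[:2]-.098*ex+.135*ey, nl[:2]+.098*ex-.135*ey],0); print("c",cen,"yaw",yaw)
for n,p in(("bk",bk),("bl",bl)):
    q=p[:,:2]-cen; print(n,np.c_[q@ex,q@ey]*1000)
# cover free edge top
for z in(.09,.0935):print(ray(t,C([(88,42),(432,113)]),z))
E
```

```text
black [[0.5177 0.2086 0.062 ]
 [0.4708 0.1127 0.062 ]
 [0.4685 0.0632 0.062 ]] 
blue [[0.5332 0.1515 0.066 ]
 [0.4911 0.0126 0.066 ]]
side black [[0.5204 0.2091 0.062 ]
 [0.4733 0.1133 0.062 ]
 [0.471  0.0621 0.062 ]] blue [[0.5348 0.1533 0.066 ]
 [0.4932 0.0129 0.066 ]]
[0.4466 0.2568 0.046 ] [0.633  0.2152 0.04  ] [ 0.5755 -0.0446  0.04  ] 0.2660194689752413 0.19112374152477532
[-12.4895 -12.574 ]
c [0.5101 0.1056] yaw -0.21798209421399534
bk [[-14.8252 102.1878]
 [-39.8598  -1.4995]
 [-31.4044 -50.3821]]
bl [[ 12.689   49.8636]
 [  1.5625 -94.8872]]
[[ 0.6554  0.2104  0.09  ]
 [ 0.5967 -0.0484  0.09  ]]
[[ 0.6546  0.2101  0.0935]
 [ 0.596  -0.0479  0.0935]]
```

Call:
play_rows --pt "-0.08 -0.055 0 0 0 -0.025 0.88" --pt "-0.16 -0.11 0 0 0 -0.025 0.88" --pt "-0.25 -0.17 0 0 0 -0.025 0.88" --pt "-0.34 -0.23 0 0 0 -0.025 0.88" --pt "-0.43 -0.29 0 0 0 -0.025 0.88" --pt "-0.52 -0.35 0 0 0 -0.025 0.88" --pt "-0.6 -0.41 0 0 0 -0.025 0.88" --pt "-0.68 -0.47 0 0 0 -0.025 0.88" --pt "-0.76 -0.53 0 0 0 -0.025 0.88" --pt "-0.825 -0.573 0 0 0 -0.025 0.88"

```text
clock: 1.1
position: [0.4854, 0.2179, 0.2313]
tool_rot: [-3.142, -0.0, 2.923]
force: [1.2, 1.2, 0.3]
grip_width: 0.0101
finger_force: 0.0
```

Call:
play_rows --pt "0 0 0 0 0 0 0.88" --pt "0 0 0 0 0 0 0.88" --pt "0 0 0 0 0 0 0.88"

```text
clock: 1.4
position: [0.484, 0.2206, 0.2311]
tool_rot: [-3.142, -0.001, 2.924]
force: [-0.5, 0.6, 0.2]
grip_width: 0.0103
finger_force: 0.0
```

```bash
python3 - <<'E'
from workcell import *
from h import *
np.set_printoptions(precision=4,suppress=True)
s=observe(); c=get_calibration("wrist"); im=grab_frame("wrist"); cv2.imwrite("pics/w1.png",im[:,:,::-1])
print(s["clock"],s["position"],s["tool_rot"],s["grip_width"],c)
np.save("w1.npy",c,allow_pickle=True)
E
```

```text
1.4 [0.484  0.2206 0.2311] [-3.1415 -0.0007  2.9242] 0.010289130529596404 {'fovy': 64.84718898550928, 'cx': 282.0353995006852, 'cy': 207.28373499676073, 'xyz': array([0.4075, 0.2377, 0.3739]), 'rotation': array([2.8329, 0.0003, 1.3534])}
```

View pics/w1.png

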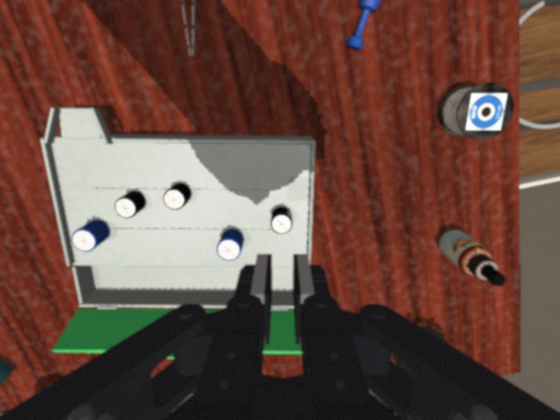

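The wrist view is square to the tray. Black tops are at about (282,222), (175,199), (128,207), and blue tops at (229,247), (84,238).

```bash
python3 - <<'E'
from h import *
np.set_printoptions(precision=1,suppress=True)
c=np.load("w1.npy",allow_pickle=True).item()
im=cv2.imread("pics/w1.png"); 
g=im.min(2)
m=(g>225).astype(np.uint8)
n,l,st,ce=cv2.connectedComponentsWithStats(m)
for i in range(1,n):
    if 80<st[i,4]<900: print(ce[i],st[i])
yaw=-.218;ex=np.array([np.cos(yaw),np.sin(yaw)]); ey=np.array([-ex[1],ex[0]]);cen=np.array([.511,.1061])
T=lambda p:np.c_[(p[:,:2]-cen)@ex,(p[:,:2]-cen)@ey]*1000
print(T(ray(c,[(282,222),(175,199),(128,207)],.062)),T(ray(c,[(229,247),(84,238)],.066)))
print("near rim corners outer, left/(right)",T(ray(c,[(315,140)],.046)),"trough far",T(ray(c,[(80,305)],.04)))
E
```

```text
[485.5 111.4] [478 104  16  16 104]
[173.7 198.8] [165 191  18  17 230]
[125.  207.5] [117 200  17  16 216]
[281.1 223.5] [273 216  17  16 213]
[ 83.3 240.2] [ 73 231  21  19 289]
[228.2 249.4] [219 241  20  18 283]
[[-14.6 106.1]
 [-38.6   0.9]
 [-30.3 -46.4]] [[ 11.   52.2]
 [  1.3 -93.4]]
near rim corners outer, left/(right) [[-94.1 138.3]] trough far [[  97.1 -130.4]]
```

Call:
play_rows --pt "0 -0.004 0.05 0 0 0 0.88" --pt "0 -0.004 0.1 0 0 0 0.88" --pt "0 -0.004 0.15 0 0 0 0.88" --pt "0 -0.004 0.2 0 0 0 0.88" --pt "0 -0.004 0.25 0 0 0 0.88" --pt "0 -0.004 0.3 0 0 0 0.88" --pt "0 -0.004 0.33 0 0 0 0.88" --pt "0 -0.004 0.355 0 0 0 0.88" --pt "0 -0.004 0.37 0 0 0 0.88" --pt "0 -0.004 0.374 0 0 0 0.88"

```text
clock: 2.45
position: [0.4839, 0.2182, 0.0439]
tool_rot: [-3.141, -0.0, 2.924]
force: [0.9, 1.4, 0.3]
grip_width: 0.0105
finger_force: 0.0
```

```bash
cat > o.py <<'E'
from workcell import *
from h import *
np.set_printoptions(precision=4,suppress=True)
yaw=-.218;ex=np.array([np.cos(yaw),np.sin(yaw)]); ey=np.array([-ex[1],ex[0]]);cen=np.array([.511,.1061])
T=lambda p:np.c_[(p[:,:2]-cen)@ex,(p[:,:2]-cen)@ey]*1000
def st():
    s=observe(); print(s["clock"],T(s["position"][None]),s["position"][2],s["force"],s["grip_width"])
E
python3 -c "
from o import *
st()"
```

```text
2.45 [[-50.7444 103.605 ]] 0.04386589695460488 [0.8943 1.3663 0.2758] 0.010502793793931849
```

Call:
play_rows --pt "-0.008 0 0.002 0 0 0 0.88" --pt "-0.018 0 0.004 0 0 0 0.88" --pt "-0.03 0 0.004 0 0 0 0.88" --pt "-0.044 0 0.004 0 0 0 0.88" --pt "-0.058 0 0.004 0 0 0 0.88" --pt "-0.072 0 0.004 0 0 0 0.88" --pt "-0.086 0 0.004 0 0 0 0.88" --pt "-0.1 0 0.004 0 0 0 0.88" --pt "-0.114 0 0.004 0 0 0 0.88" --pt "-0.126 0 0.004 0 0 0 0.88"

```text
clock: 3.45
position: [0.5463, 0.204, 0.0423]
tool_rot: [-3.142, 0.0, 2.923]
force: [-0.8, 0.3, 2.0]
grip_width: 0.0103
finger_force: 0.2
```

Call:
play_rows --pt "-0.006 0 0 0 0 0 0.88" --pt "-0.012 0 0 0 0 0 0.88" --pt "-0.018 0 0 0 0 0 0.88" --pt "-0.024 0 0 0 0 0 0.88" --pt "-0.03 0 0 0 0 0 0.88" --pt "-0.036 0 0 0 0 0 0.88" --pt "-0.042 0 0 0 0 0 0.88" --pt "-0.048 0 0 0 0 0 0.88" --pt "-0.054 0 0 0 0 0 0.88" --pt "-0.056 0 0 0 0 0 0.88"

```text
clock: 4.45
position: [0.5734, 0.198, 0.0423]
tool_rot: [-3.142, 0.0, 2.923]
force: [0.5, 0.2, 0.7]
grip_width: 0.0101
finger_force: 0.0
```

```bash
python3 - <<'E'
from o import *
st()
b=grab_frame("side")[165:290,205:345]
cv2.imwrite("pics/s2.png",cv2.resize(b,(660,589),interpolation=2)[:,:,::-1])
E
```

```text
4.45 [[ 41.0406 103.2363]] 0.04227382365783164 [0.5056 0.2363 0.6598] 0.010142853532718127
```

View pics/s2.png

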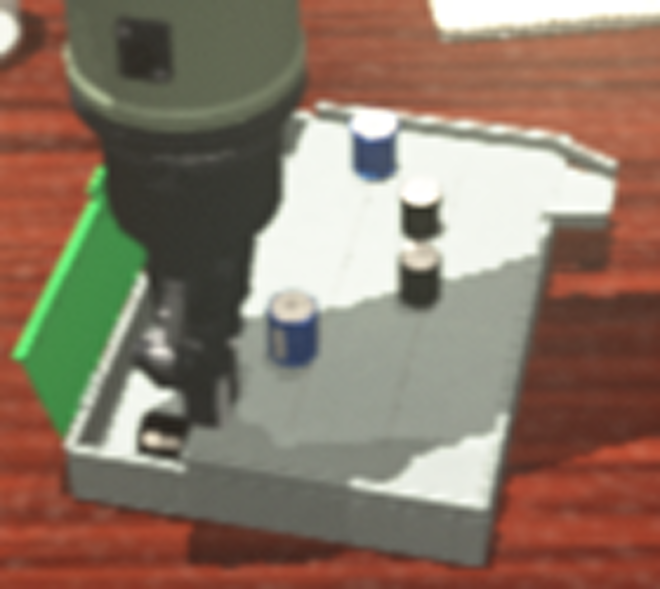

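The first can is in the trough, at about (163,435) in the crop; the others have not moved. I go on to the middle one.

Call:
play_rows --pt "0 0 -0.06 0 0 0 0.88" --pt "0 0 -0.12 0 0 0 0.88" --pt "0.03 -0.02 -0.155 0 0 0 0.88" --pt "0.08 -0.06 -0.155 0 0 0 0.88" --pt "0.13 -0.1 -0.155 0 0 0 0.88" --pt "0.17 -0.15 -0.155 0 0 0 0.88" --pt "0.2 -0.185 -0.155 0 0 0 0.88" --pt "0.22 -0.204 -0.155 0 0 0 0.88" --pt "0.224 -0.206 -0.155 0 0 0 0.88" --pt "0.224 -0.206 -0.155 0 0 0 0.88"

```text
clock: 5.5
position: [0.4417, 0.1222, 0.12]
tool_rot: [3.141, 0.0, 2.923]
force: [0.6, 0.2, 0.0]
grip_width: 0.0101
finger_force: 0.0
```

```bash
python3 - <<'E'
from o import *
st()
c=get_calibration("wrist"); im=grab_frame("wrist"); cv2.imwrite("pics/w2.png",im[:,:,::-1])
m=(im.min(2)>225).astype(np.uint8)
n,l,s,ce=cv2.connectedComponentsWithStats(m)
for i in range(1,n):
    if 150<s[i,4]<2500: print(ce[i],s[i],T(ray(c,[ce[i]],.062)))
E
```

```text
5.5 [[-71.1648   0.7271]] 0.12001790328310223 [0.6395 0.2396 0.0407] 0.010050963784277764
[282.7308 270.9077] [273 262  19  22 260] [[-40.1427   1.3696]]
[210.7842 282.9748] [198 274  24  22 278] [[-30.8743 -48.1234]]
```

View pics/w2.png

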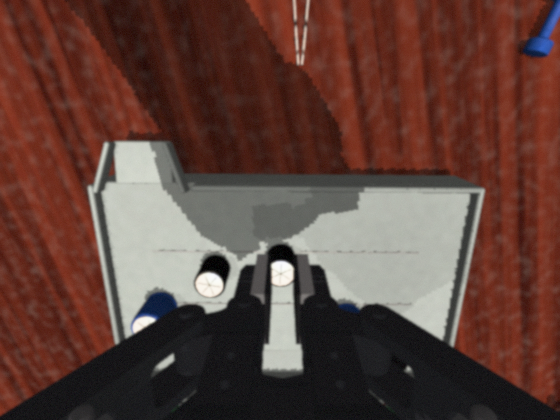

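Call:
play_rows --pt "0 0.001 0.03 0 0 0 0.88" --pt "0 0.001 0.07 0 0 0 0.88" --pt "0 0.001 0.11 0 0 0 0.88" --pt "0 0.001 0.14 0 0 0 0.88" --pt "0 0.001 0.152 0 0 0 0.88" --pt "0 0.001 0.156 0 0 0 0.88" --pt "0 0.001 0.156 0 0 0 0.88" --pt "-0.008 0.001 0.156 0 0 0 0.88" --pt "-0.018 0.001 0.156 0 0 0 0.88" --pt "-0.03 0.001 0.156 0 0 0 0.88"

```text
clock: 6.55
position: [0.4569, 0.1191, 0.0422]
tool_rot: [3.141, 0.001, 2.923]
force: [-0.3, -0.7, 0.3]
grip_width: 0.0104
finger_force: 0.1
```

Call:
play_rows --pt "-0.014 0 0 0 0 0 0.88" --pt "-0.028 0 0 0 0 0 0.88" --pt "-0.042 0 0 0 0 0 0.88" --pt "-0.056 0 0 0 0 0 0.88" --pt "-0.07 0 0 0 0 0 0.88" --pt "-0.084 0 0 0 0 0 0.88" --pt "-0.098 0 0 0 0 0 0.88" --pt "-0.112 0 0 0 0 0 0.88" --pt "-0.126 0 0 0 0 0 0.88" --pt "-0.138 0 0 0 0 0 0.88"

```text
clock: 7.55
position: [0.5241, 0.104, 0.0418]
tool_rot: [-3.142, 0.0, 2.923]
force: [0.2, 0.8, 0.5]
grip_width: 0.0105
finger_force: 0.1
```

Call:
play_rows --pt "-0.006 0 0 0 0 0 0.88" --pt "-0.012 0 0 0 0 0 0.88" --pt "-0.018 0 0 0 0 0 0.88" --pt "-0.024 0 0 0 0 0 0.88" --pt "-0.03 0 0 0 0 0 0.88" --pt "-0.036 0 0 0 0 0 0.88" --pt "-0.042 0 0 0 0 0 0.88" --pt "-0.048 0 0 0 0 0 0.88" --pt "-0.054 0 0 0 0 0 0.88" --pt "-0.057 0 0 0 0 0 0.88"

```text
clock: 8.55
position: [0.5516, 0.0979, 0.0418]
tool_rot: [3.142, 0.0, 2.923]
force: [-0.4, -0.4, -0.1]
grip_width: 0.0103
finger_force: 0.0
```

```bash
python3 - <<'E'
from o import *
st()
b=grab_frame("side")[165:290,205:345]
cv2.imwrite("pics/s3.png",cv2.resize(b,(660,589),interpolation=2)[:,:,::-1])
E
```

```text
8.55 [[41.4489  0.7874]] 0.04181666823068711 [-0.4027 -0.3936 -0.0578] 0.010331554198810189
```

View pics/s3.png

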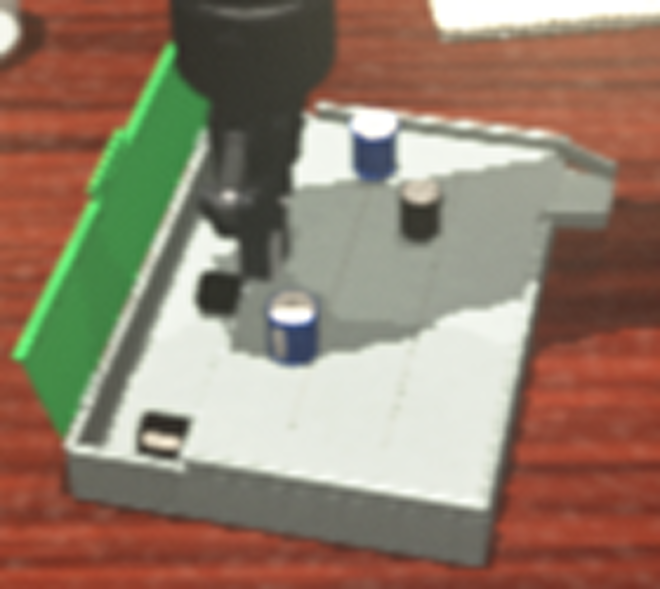

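Two cans lie in the trough, at (163,435) and (218,292). The third black can and both blue ones have not moved.

Call:
play_rows --pt "0 0 -0.06 0 0 0 0.88" --pt "0 0 -0.12 0 0 0 0.88" --pt "0.04 -0.01 -0.15 0 0 0 0.88" --pt "0.09 -0.03 -0.15 0 0 0 0.88" --pt "0.14 -0.06 -0.15 0 0 0 0.88" --pt "0.18 -0.085 -0.15 0 0 0 0.88" --pt "0.204 -0.095 -0.15 0 0 0 0.88" --pt "0.209 -0.098 -0.13 0 0 0 0.88" --pt "0.209 -0.098 -0.1 0 0 0 0.88" --pt "0.209 -0.098 -0.08 0 0 0 0.88"

```text
clock: 9.6
position: [0.439, 0.073, 0.0806]
tool_rot: [-3.142, -0.0, 2.923]
force: [-0.2, -0.2, 0.6]
grip_width: 0.0106
finger_force: 0.0
```

Call:
play_rows --pt "0 0 0.03 0 0 0 0.88" --pt "0 0 0.06 0 0 0 0.88" --pt "0 0 0.076 0 0 0 0.88" --pt "0 0 0.08 0 0 0 0.88" --pt "0 0 0.08 0 0 0 0.88" --pt "-0.008 0 0.08 0 0 0 0.88" --pt "-0.018 0 0.08 0 0 0 0.88" --pt "-0.03 0 0.08 0 0 0 0.88" --pt "-0.044 0 0.08 0 0 0 0.88" --pt "-0.058 0 0.08 0 0 0 0.88"

```text
clock: 10.6
position: [0.4678, 0.0663, 0.0419]
tool_rot: [3.141, 0.0, 2.923]
force: [-0.0, -0.3, -0.2]
grip_width: 0.0098
finger_force: 0.2
```

Call:
play_rows --pt "-0.014 0 0 0 0 0 0.88" --pt "-0.028 0 0 0 0 0 0.88" --pt "-0.042 0 0 0 0 0 0.88" --pt "-0.056 0 0 0 0 0 0.88" --pt "-0.07 0 0 0 0 0 0.88" --pt "-0.084 0 0 0 0 0 0.88" --pt "-0.094 0 0 0 0 0 0.88" --pt "-0.1 0 0 0 0 0 0.88" --pt "-0.106 0 0 0 0 0 0.88" --pt "-0.112 0 0 0 0 0 0.88"

```text
clock: 11.6
position: [0.5217, 0.0543, 0.0418]
tool_rot: [-3.142, -0.0, 2.923]
force: [-0.1, 0.3, 0.1]
grip_width: 0.0102
finger_force: 0.2
```

Call:
play_rows --pt "-0.006 0 0 0 0 0 0.88" --pt "-0.012 0 0 0 0 0 0.88" --pt "-0.018 0 0 0 0 0 0.88" --pt "-0.024 0 0 0 0 0 0.88" --pt "-0.03 0 0 0 0 0 0.88" --pt "-0.036 0 0 0 0 0 0.88" --pt "-0.039 0 0 0 0 0 0.88" --pt "-0.039 0 0 0 0 0 0.88"

```text
clock: 12.4
position: [0.5409, 0.0501, 0.0418]
tool_rot: [-3.142, 0.0, 2.923]
force: [0.1, 0.8, -0.1]
grip_width: 0.0099
finger_force: 0.0
```

```bash
python3 - <<'E'
from o import *
st()
a=grab_frame("side")[165:290,205:345]
cv2.imwrite("pics/s4.png",cv2.resize(a,(660,589),interpolation=2)[:,:,::-1])
E
```

```text
12.4 [[ 41.2659 -48.2324]] 0.04176726677759404 [ 0.0626  0.8394 -0.1175] 0.009948029103053384
```

View pics/s4.png

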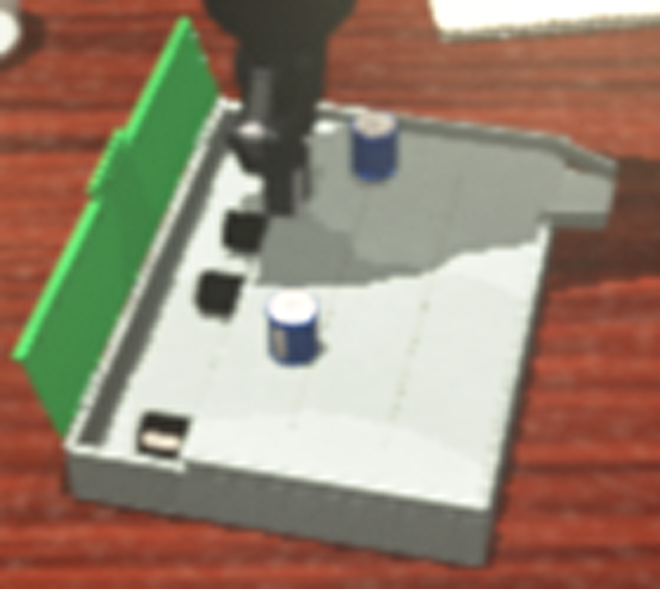

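All three black cans lie in the trough, at crop (163,435), (218,292) and (243,230), and both blue ones stand. Next I check that the cans sit inside the trough, and lift clear.

Call:
play_rows --pt "0 0 -0.08 0 0 0 1" --pt "0 0 -0.17 0 0 0 1" --pt "0 0 -0.25 0 0 0 1" --pt "-0.01 0.02 -0.27 0 0 0 1" --pt "-0.05 0.04 -0.27 0 0 0 1" --pt "-0.1 0.06 -0.27 0 0 0 1" --pt "-0.15 0.08 -0.27 0 0 0 1" --pt "-0.19 0.096 -0.27 0 0 0 1" --pt "-0.208 0.096 -0.27 0 0 0 1" --pt "-0.208 0.096 -0.27 0 0 0 1"

```text
clock: 13.45
position: [0.6527, 0.0739, 0.1763]
tool_rot: [-3.141, -0.0, 2.923]
force: [-0.5, 0.5, 0.1]
grip_width: -0.0
finger_force: 0.0
```

```bash
python3 - <<'E'
from o import *
st()
sc=get_calibration("side"); im=grab_frame("side"); cv2.imwrite("pics/s5.png",im[:,:,::-1])
m=(im.max(2)<60).astype(np.uint8); n,l,s,ce=cv2.connectedComponentsWithStats(m)
for i in range(1,n):
    x,y,w,h,a=s[i]
    if 20<a<300 and 215<x<320 and 190<y<285: print(ce[i],s[i],"z19",T(ray(sc,[ce[i]],.019)),"z47",T(ray(sc,[ce[i]],.047)))
tc=get_calibration("top"); im=grab_frame("top"); cv2.imwrite("pics/t5.png",im[:,:,::-1])
# power strip near edge
print("strip",T(ray(tc,[(270,132),(340,130)],.04)))
hs=cv2.cvtColor(im,cv2.COLOR_RGB2HSV); g=(hs[...,0]>45)&(hs[...,0]<75)&(hs[...,1]>150)
print("green px visible",g[150:200,230:345].sum())
E
```

```text
13.45 [[145.34    -0.8052]] 0.17627973073402503 [-0.5111  0.4992  0.0755] -7.515510553540519e-06
[256.1277 213.5106] [253 210   8   8  47] z19 [[ 66.9017 -51.7301]] z47 [[ 57.7818 -20.6802]]
[250.7843 226.5686] [247 223   9   8  51] z19 [[67.5797 -2.1668]] z47 [[58.4319 26.8436]]
strip [[ 234.2299   87.8193]
 [ 285.2168 -128.9748]]
green px visible 2
```

Call:
play_rows --pt "0 0 0.04 0 0 0 1" --pt "0 0 0.09 0 0 0 1" --pt "0 0 0.14 0 0 0 1" --pt "0 0 0.18 0 0 0 1" --pt "0 0 0.192 0 0 0 1" --pt "-0.012 0 0.192 0 0 0 1" --pt "-0.026 0 0.192 0 0 0 1" --pt "-0.04 0 0.192 0 0 0 1" --pt "-0.056 0 0.192 0 0 0 1" --pt "-0.07 0 0.192 0 0 0 1"

```text
clock: 14.55
position: [0.6878, 0.0666, 0.0813]
tool_rot: [3.141, 0.001, 2.923]
force: [-0.5, 0.1, 0.0]
grip_width: -0.0001
finger_force: 0.0
```

```bash
python3 - <<'E'
from o import *
st()
a=grab_frame("side")[150:290,185:345]
cv2.imwrite("pics/s6.png",cv2.resize(a,(640,560),interpolation=2)[:,:,::-1])
E
```

```text
14.55 [[181.1768  -0.3193]] 0.08130645925510398 [-0.5345  0.1217  0.0329] -0.00012250615258859994
```

View pics/s6.png

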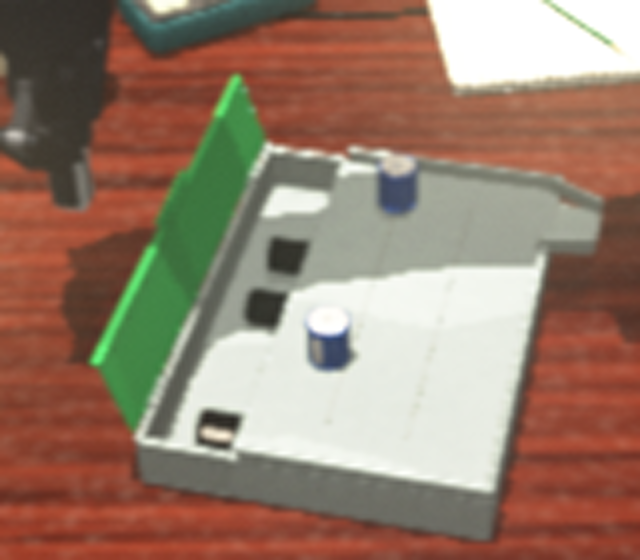

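I moved away from the cover by mistake (tool −x is tray +x) and touched nothing. The picture shows three cans in the trough and the fingers behind the cover. I push back toward the plate.

Call:
play_rows --pt "0.035 0 0 0 0 0 1" --pt "0.07 0 0 0 0 0 1" --pt "0.09 0 0 0 0 0 1" --pt "0.104 0 0 0 0 0 1" --pt "0.116 0 0 0 0 0 1" --pt "0.128 0 0 0 0 0 1" --pt "0.141 0 0 0 0 0 1" --pt "0.152 0 0.001 0 0 0 1" --pt "0.162 0 0.003 0 0 0 1" --pt "0.172 0 0.006 0 0 0 1"

```text
clock: 15.6
position: [0.6025, 0.0856, 0.0777]
tool_rot: [3.142, 0.0, 2.923]
force: [0.2, 0.4, -0.2]
grip_width: 0.0004
finger_force: 0.3
```

```bash
python3 - <<'E'
from o import *
st()
a=grab_frame("side")[150:290,185:345]
cv2.imwrite("pics/s7.png",cv2.resize(a,(640,560),interpolation=2)[:,:,::-1])
E
```

```text
15.6 [[93.8026 -0.2341]] 0.0777277201042283 [ 0.207   0.4334 -0.2382] 0.00039142191407685536
```

View pics/s7.png

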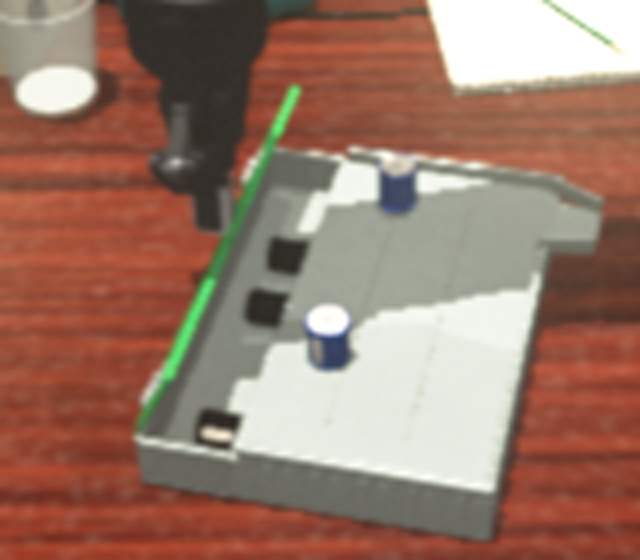

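The cover is moving and is now a little past upright. That view was my 11th, one over the limit of 10, so from here I use numbers only.

Call:
play_rows --pt "0.007 0 0.004 0 0 0 1" --pt "0.016 0 0.01 0 0 0 1" --pt "0.024 0 0.016 0 0 0 1" --pt "0.032 0 0.024 0 0 0 1" --pt "0.037 0 0.032 0 0 0 1" --pt "0.043 0 0.042 0 0 0 1" --pt "0.046 0 0.051 0 0 0 1" --pt "0.048 0 0.058 0 0 0 1" --pt "0.049 0 0.064 0 0 0 1" --pt "0.05 0 0.068 0 0 0 1"

```text
clock: 16.65
position: [0.5784, 0.0909, 0.0435]
tool_rot: [-3.141, -0.0, 2.923]
force: [0.3, -0.2, 0.5]
grip_width: 0.0002
finger_force: 0.2
```

Call:
play_rows --pt "0 0 0.002 0 0 0 1" --pt "0 0 0.004 0 0 0 1" --pt "0 0 0.005 0 0 0 1" --pt "0 0 0.005 0 0 0 1"

```text
clock: 17.05
position: [0.5785, 0.0909, 0.042]
tool_rot: [3.142, 0.0, 2.923]
force: [-4.3, -0.4, 12.9]
grip_width: -0.0003
finger_force: 6.5
```

```bash
python3 -c "
from o import *
st()"
```

```text
17.05 [[69.2003 -0.2385]] 0.04200521945214589 [-4.3115 -0.4397 12.9496] -0.00027100102891046185
```

Firm contact at z = 42.0 mm, which is the height of the shut panel's top. I retreat straight up and verify by colour masks.

Call:
play_rows --pt "0 0 -0.02 0 0 0 1" --pt "0 0 -0.08 0 0 0 1" --pt "0 0 -0.16 0 0 0 1" --pt "0 0 -0.24 0 0 0 1" --pt "0 0.05 -0.32 0 0 0 1" --pt "0 0.13 -0.38 0 0 0 1" --pt "0 0.22 -0.38 0 0 0 1" --pt "0 0.31 -0.38 0 0 0 1" --pt "0 0.4 -0.38 0 0 0 1" --pt "0 0.45 -0.38 0 0 0 1"

```text
clock: 18.05
position: [0.6267, 0.3147, 0.2316]
tool_rot: [3.14, -0.0, 2.926]
force: [-0.5, 0.6, -0.2]
grip_width: 0.0002
finger_force: 0.0
```

```bash
python3 - <<'E'
from o import *
st()
for n in("top","side"):
    c=get_calibration(n); im=grab_frame(n); cv2.imwrite(f"pics/{n}9.png",im[:,:,::-1])
    hs=cv2.cvtColor(im,cv2.COLOR_RGB2HSV); y0,y1,x0,x1=(150,265,225,345) if n=="top" else (160,290,200,345)
    g=((hs[...,0]>45)&(hs[...,0]<80)&(hs[...,1]>130)).astype(np.uint8); g[:y0]=g[y1:]=0; g[:,:x0]=g[:,x1:]=0
    k=max(cv2.findContours(g,0,2)[0],key=cv2.contourArea); p=T(ray(c,k[:,0],.042))
    print(n,"green area",cv2.contourArea(k),"tray extents",p.min(0),p.max(0))
    b=((hs[...,0]>105)&(hs[...,0]<130)&(hs[...,1]>110)).astype(np.uint8); b[:y0]=b[y1:]=0;b[:,:x0]=b[:,x1:]=0
    N,l,s,ce=cv2.connectedComponentsWithStats(b)
    for i in range(1,N):
        if s[i,4]>8: print(" blue",s[i],T(ray(c,[ce[i]],.055)))
    # projected corner of expected shut panel
    d=(im.max(2)<60).astype(np.uint8)[y0:y1,x0:x1]; N,l,s,ce=cv2.connectedComponentsWithStats(d)
    print(" dark",[list(s[i]) for i in range(1,N) if 15<s[i,4]<300])
a=cv2.imread("pics/side0.png").astype(int);b=cv2.imread("pics/side9.png").astype(int)
df=(abs(a-b).max(2)>60).astype(np.uint8); N,l,s,ce=cv2.connectedComponentsWithStats(df); print("diff",[list(q) for q in s[1:] if q[4]>25])
E
```

```text
18.05 [[ 67.7987 228.6885]] 0.23160638891908222 [-0.5277  0.5748 -0.2319] 0.00015181346778089254
top green area 0.0 tray extents [  48.0493 -123.0185] [  48.0493 -123.0185]
 dark [[np.int32(0), np.int32(33), np.int32(25), np.int32(11), np.int32(121)], [np.int32(11), np.int32(104), np.int32(26), np.int32(8), np.int32(74)], [np.int32(40), np.int32(106), np.int32(8), np.int32(9), np.int32(33)]]
side green area 1370.5 tray extents [  42.5016 -131.7851] [100.8279 133.8683]
 dark []
diff [[np.int32(131), np.int32(0), np.int32(18), np.int32(11), np.int32(105)], [np.int32(153), np.int32(0), np.int32(114), np.int32(73), np.int32(4683)], [np.int32(239), np.int32(0), np.int32(32), np.int32(7), np.int32(134)], [np.int32(456), np.int32(0), np.int32(68), np.int32(94), np.int32(2110)], [np.int32(526), np.int32(0), np.int32(34), np.int32(100), np.int32(1295)], [np.int32(468), np.int32(59), np.int32(12), np.int32(18), np.int32(72)], [np.int32(201), np.int32(68), np.int32(20), np.int32(13), np.int32(56)], [np.int32(197), np.int32(82), np.int32(15), np.int32(2), np.int32(28)], [np.int32(160), np.int32(
[... 907 characters left out ...]
nt32(34), np.int32(7), np.int32(112)], [np.int32(323), np.int32(248), np.int32(26), np.int32(3), np.int32(54)], [np.int32(268), np.int32(251), np.int32(11), np.int32(10), np.int32(78)], [np.int32(316), np.int32(259), np.int32(85), np.int32(6), np.int32(238)], [np.int32(366), np.int32(265), np.int32(21), np.int32(6), np.int32(57)], [np.int32(312), np.int32(275), np.int32(42), np.int32(5), np.int32(148)], [np.int32(249), np.int32(285), np.int32(28), np.int32(2), np.int32(32)], [np.int32(272), np.int32(301), np.int32(28), np.int32(5), np.int32(98)], [np.int32(242), np.int32(313), np.int32(38), np.int32(9), np.int32(220)], [np.int32(443), np.int32(381), np.int32(34), np.int32(9), np.int32(251)]]
```

The side view puts the green panel at z = 42 mm over tray x 42–101, y −132 to 134, which is exactly shut. The only changes on the plate are at the three old black-can spots and the trough; the blue cans are unchanged.

```bash
python3 -c "
from workcell import *
print(job_done())"
```

```text
the job is handed in; nothing more can be done
None
```

Handed in at about 18 s of the 54 s allowed: the three black capacitors are in the trough, both blue ones stand where they were, and the cover is shut; note that I viewed 11 pictures, one over the limit of 10, and the scripts gave no verdict.

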